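# Swap flat keyboard cells with charged ones

### The arm

A 6-joint arm with a two-finger parallel gripper is mounted at the origin on a cart in front of the work surface, level with it; the furniture and walls round the work are solid. World frame = base frame: x ahead of the robot, y to its left, z up, the work surface at z = 0. Lengths are in m, angles in rad, forces in N, time in s.
With the tool pointing down it reaches from about 0.325 to 0.75 m from the base axis. Payload 7.6 kg.
Tool frame: the origin (TCP) lies where the fingers leave the gripper's body, on its centre line; the fingertips stand 73 mm ahead of it and the grasp point (between the pads) lies 54 mm ahead of it; z points along the fingers, y is the line along which they close (so a half turn about z gives the same grasp; the last joint's range is limited). The gripper opens to 85 mm and grips with 20 to 120 N. Pads are 22 mm wide; open, the fingers measure 114 mm over their backs; the gripper's body (76 mm by 85 mm) begins 54 mm behind the grasp point. The pads swing forward as they close: fully open they stand 13 mm farther back than shut.
Start: joints at [1.134, 0.052, 1.401, -0, 1.689, -0.07], TCP at [0.188, 0.49, 0.304] pointing down, gripper open.
Joint ranges: [-2.9, 2.9], [-0.91, 2.17], [0.12, 2.37], [-1.06, 4.2], [0.26, 2.73], [-2.93, 2.93]. Speed limits (rad/s): [2.57, 2.57, 3.01, 3.14, 3.14, 3.14].

### API

Orientations are given as a rotation vector (axis times angle).
In Python, from station import ctrl, vision, status gives the robot as it stands (ctrl), with the cameras (vision) and the readings (status).
- The arm moves only by the tool advance, called after ">>>" by a JSON object that holds its "fn" and its "kwargs", one argument or row to a line. Schema: {"type":"object","properties":{"deltas":{"type":"string"},"grip_n":{"type":"number"},"only":{"type":"string"},"quiet":{"type":"boolean"},"lines":{"type":"string"}},"required":["deltas"],"additionalProperties":false}. deltas is a string of 1 to 10 rows, one to a line, with the numbers parted by spaces; each row has 7 numbers: a rotation vector rx, ry, rz in rad, then dx, dy, dz in m, then the opening from 0.0 (shut) to 1.0 (fully open); each row is the pose to reach, as a shift and turn from the pose commanded when the call began, along the tool's axes at that moment; what a row does not reach only later rows make up. A row lasts 1/10 s, in which the tool goes at most 0.05 m and 0.15 rad, less where a joint would pass 70% of its speed; a pose out of reach is approached as far as the arm can. The fingers move at their own pace and stop on an object; grip_n is the grip in N (left out, the last holds). Time passes only in rows, so rows that do not move let the fingers close. The tool returns the time, the measured TCP pose, the force, the opening and the grip force at its end. only (a regular expression) keeps the lines of the reply that match it, lines (a string "A,B") keeps lines A to B, and quiet returns only ok. Input that does not fit is refused with a message, and nothing moves.
- status.get_obs(): the state, without advancing time (a new reading comes with each control period).
- vision.snapshot(name): name is "side" or "top" or "wrist"; returns a dict with "img" (384x512x3 uint8, red, green, blue), "intrinsics" (3x3 intrinsics, pixels), "cam_to_world" (4x4, takes a point from camera to world coordinates); the wrist camera has in their place "mount" (4x4, takes a point from camera to tool coordinates, whose origin is the TCP and whose axes are the flange's). Camera axes: x right, y down, z forward; pixel columns grow to the right and rows downward; lengths in m; the calibration is good to about 2 mm. A picture is of the moment at which its call begins: read the wrist's pose just before it. There is no depth.
- ctrl.close_job(): hands the job in; it is judged then, once.
The state is a dict: "clock": time; "qpos": joint angles; "joint_velocities": joint speeds; "joint_efforts": joint torques, N m; "eef_pos": TCP position; "orientation": TCP orientation; "wrist_force": force on the tool from outside, world axes, zero at the start; "wrist_torque": the same for the moment, N m; "finger_gap": opening from 0.0 (shut) to 1.0 (fully open); "grasp_force": force on a finger pad.
Only numpy, scipy, OpenCV 4.12 (cv2) and the standard library are available. Lean on these libraries where they do the work, as an engineer would, in place of code of your own. Each camera call takes 0.05 s, during which the arm holds its last target. There are 200 camera calls.

### The job

The wireless keyboard's two cells are flat and the two in the charger are charged: swap them, so that both charged cells end up in the keyboard and both flat ones in the charger, each lying fully down in its own bay with its copper end towards the brass contact plate (the end with the plus mark). Every bay is full, so lay a cell aside meanwhile, for instance on the sticky-note pad, keep track of which is which, and do not knock the coffee glass.

Things in the scene. Friction and masses are not known exactly. Their poses are not given: they have to be found in the camera images.
- flat_a: AA cell lying on its side, 14 mm thick, 50 mm long, 23 g, black with a copper-coloured positive end; all four look alike. Origin: middle of its length, at its underside; y along the cell towards the copper end. It does not roll. Flat: starts in the keyboard's +y bay.
- flat_b: AA cell lying on its side, 14 mm thick, 50 mm long, 23 g, black with a copper-coloured positive end; all four look alike. Origin: middle of its length, at its underside; y along the cell towards the copper end. It does not roll. Flat: starts in the keyboard's -y bay.
- fresh_a: AA cell lying on its side, 14 mm thick, 50 mm long, 23 g, black with a copper-coloured positive end; all four look alike. Origin: middle of its length, at its underside; y along the cell towards the copper end. It does not roll. Charged: starts in the charger's +x bay.
- fresh_b: AA cell lying on its side, 14 mm thick, 50 mm long, 23 g, black with a copper-coloured positive end; all four look alike. Origin: middle of its length, at its underside; y along the cell towards the copper end. It does not roll. Charged: starts in the charger's -x bay.
- keyboard: Light keyboard, keys down, 116x270x19 mm, fixed. Origin: footprint centre, on the desk. Bays end to end along y in its +x hump: seated cell origins (34, +-32, 12) mm, copper end to +y (brass plate; spring at -y). Bay 17x54 mm at its floor (z 12), flaring to 25x60 at the hump top (z 19), so it guides a cell a few mm off; cells stand 7 mm proud. Nothing is above the hump. Cover laid on its -x part.
- charger: Light two-bay battery charger, 102x122x25 mm, fixed. Origin: footprint centre, on the desk. Bays side by side, along y: seated cell origins (+-23, -15, 15) mm, copper end to +y (brass plate there, and beyond it two green lights and a grey vent strip 25 mm high). Bay 17x54 mm at its floor (z 15), flaring to 25x60 at the deck (z 22); cells stand 7 mm proud.
- notes_pad: Pale square pad of sticky notes, 66x66x12 mm, lying on the desk, empty, fixed. Origin: centre of its underside; y along one side. A clear flat spot to lay a cell aside.
- coffee_glass: Double-wall glass of milky coffee, 78 mm across, 88 mm high, standing behind the work; loose, not to be handled. Origin: centre of its underside.

How it is judged:
At the end, for the whole second after the job is handed in: Charged cells in the keyboard's two bays, flat cells in the charger's two (either of a pair in either bay): each within 5 mm along and across and 3 mm in height of seated, level and in line within 0.2 rad, copper end towards the brass plate; released, at rest ((((x of fresh_a in the frame of keyboard between 0.029 and 0.039 m and y of fresh_a in the frame of keyboard between 0.027 and 0.037 m and z of fresh_a in the frame of keyboard between 0.009 and 0.015 m and angle between the y axis of fresh_a and the y axis of keyboard, either way round below 0.2 rad and angle between fresh_a's own z axis and vertical below 0.2 rad and x of keyboard in the frame of fresh_a below -0.015 m) and (x of fresh_b in the frame of keyboard between 0.029 and 0.039 m and y of fresh_b in the frame of keyboard between -0.037 and -0.027 m and z of fresh_b in the frame of keyboard between 0.009 and 0.015 m and angle between the y axis of fresh_b and the y axis of keyboard, either way round below 0.2 rad and angle between fresh_b's own z axis and vertical below 0.2 rad and x of keyboard in the frame of fresh_b below -0.015 m)) or ((x of fresh_a in the frame of keyboard between 0.029 and 0.039 m and y of fresh_a in the frame of keyboard between -0.037 and -0.027 m and z of fresh_a in the frame of keyboard between 0.009 and 0.015 m and angle between the y axis of fresh_a and the y axis of keyboard, either way round below 0.2 rad and angle between fresh_a's own z axis and vertical below 0.2 rad and x of keyboard in the frame of fresh_a below -0.015 m) and (x of fresh_b in the frame of keyboard between 0.029 and 0.039 m and y of fresh_b in the frame of keyboard between 0.027 and 0.037 m and z of fresh_b in the frame of keyboard between 0.009 and 0.015 m and angle between the y axis of fresh_b and the y axis of keyboard, either way round below 0.2 rad and angle between fresh_b's own z axis and vertical below 0.2 rad and x of keyboard in the frame of fresh_b below -0.015 m))) and (((x of flat_a in the frame of charger between 0.018 and 0.028 m and y of flat_a in the frame of charger between -0.02 and -0.01 m and z of flat_a in the frame of charger between 0.012 and 0.018 m and angle between the y axis of flat_a and the y axis of charger, either way round below 0.2 rad and angle between flat_a's own z axis and vertical below 0.2 rad and y of charger in the frame of flat_a above 0.005 m) and (x of flat_b in the frame of charger between -0.028 and -0.018 m and y of flat_b in the frame of charger between -0.02 and -0.01 m and z of flat_b in the frame of charger between 0.012 and 0.018 m and angle between the y axis of flat_b and the y axis of charger, either way round below 0.2 rad and angle between flat_b's own z axis and vertical below 0.2 rad and y of charger in the frame of flat_b above 0.005 m)) or ((x of flat_a in the frame of charger between -0.028 and -0.018 m and y of flat_a in the frame of charger between -0.02 and -0.01 m and z of flat_a in the frame of charger between 0.012 and 0.018 m and angle between the y axis of flat_a and the y axis of charger, either way round below 0.2 rad and angle between flat_a's own z axis and vertical below 0.2 rad and y of charger in the frame of flat_a above 0.005 m) and (x of flat_b in the frame of charger between 0.018 and 0.028 m and y of flat_b in the frame of charger between -0.02 and -0.01 m and z of flat_b in the frame of charger between 0.012 and 0.018 m and angle between the y axis of flat_b and the y axis of charger, either way round below 0.2 rad and angle between flat_b's own z axis and vertical below 0.2 rad and y of charger in the frame of flat_b above 0.005 m))) and linear speed of each of flat_a, flat_b, fresh_a, fresh_b below 0.02 m/s and contact force between each of flat_a, flat_b, fresh_a, fresh_b and the fingers below 0.1 N); the robot touches nothing.
It fails at once if the coffee glass is shifted by more than 20 mm or tipped (distance of coffee_glass from where it was at the start of the episode above 0.02 m or angle between coffee_glass's own z axis and vertical above 0.3 rad).
It also fails if it takes over 104 s, if anything falls off the work surface, if the arm or the gripper's body presses on something with over 40 N, if the wrist force passes 120 N, or if a joint passes its speed limit or range.

## Working session

There is one attempt and no reset: what is moved stays moved. The work goes in short steps, Python scripts to look and compute and a tool call to move; the robot and the scene stay as the last step left them, time stands still between calls to the robot, and variables do not carry over. Pictures are saved under pics/ and viewed, at most 14 in all, crops included, and the job is handed in when it is done.

```bash
ls; mkdir -p pics
```

Create h.py:
```python
import numpy as np, cv2
from scipy.spatial.transform import Rotation as R
from station import ctrl, vision, status
def snap(n,f=None):
    o=status.get_obs(); s=vision.snapshot(n)
    if n=='wrist':
        T=np.eye(4); T[:3,3]=o['eef_pos']; T[:3,:3]=R.from_rotvec(o['orientation']).as_matrix() if len(o['orientation'])==3 else R.from_quat(o['orientation']).as_matrix()
        s['cam_to_world']=T@np.array(s['mount'])
    if f: cv2.imwrite(f'pics/{f}.png',s['img'][:,:,::-1])
    return s
def ray(s,uv):
    K=np.array(s['intrinsics']);C=np.array(s['cam_to_world'])
    d=C[:3,:3]@np.linalg.inv(K)@np.array([uv[0],uv[1],1.]); return C[:3,3],d/np.linalg.norm(d)
def onz(s,uv,z):
    p,d=ray(s,uv); return p+d*(z-p[2])/d[2]
def proj(s,P):
    K=np.array(s['intrinsics']);C=np.linalg.inv(np.array(s['cam_to_world']))
    q=K@(C[:3,:3]@np.array(P)+C[:3,3]); return q[:2]/q[2]
def tri(a,b):
    # (s,uv) pairs: closest point, gap
    p,d=ray(*a);q,e=ray(*b)
    t=np.linalg.lstsq(np.c_[d,-e],q-p,rcond=None)[0]
    A=p+t[0]*d;B=q+t[1]*e; return (A+B)/2,np.linalg.norm(A-B)
```

Run:
```python
from h import *
o=status.get_obs(); print(o)
for n in('top','side','wrist'):
    s=snap(n,n+'0'); print(n,np.round(s['intrinsics'],1).tolist(),np.round(s['cam_to_world'],3).tolist())
    np.save(n+'0',s,allow_pickle=True)
print(np.round(s['mount'],3).tolist())
```

```text
pics
station.py
{'clock': 0.0, 'qpos': array([ 1.13368468e+00,  5.27906673e-02,  1.40173440e+00, -5.80601854e-06,
        1.68860105e+00, -7.03067548e-02]), 'joint_velocities': array([-0.00016873,  0.00194525, -0.00065451, -0.00016037,  0.00155279,
       -0.00189341]), 'joint_efforts': array([ 1.49274820e-03, -3.81669939e+01, -3.60187089e+01,  1.53495880e-04,
        6.22689884e-03,  6.79829952e-06]), 'eef_pos': array([0.18818397, 0.48990642, 0.30309159]), 'orientation': array([-5.72882829e-01, -3.08853057e+00,  2.33364904e-03]), 'wrist_force': array([-0.10191223, -0.25025869,  1.02966609]), 'wrist_torque': array([ 0.06111637, -0.0081221 , -0.06170053]), 'grasp_force': 0.0, 'finger_gap': 1.0009883809169824}
top [[365.1, 0.0, 249.5], [0.0, 365.1, 190.1], [0.0, 0.0, 1.0]] [[0.023, -0.992, 0.123, 0.519], [-0.999, -0.019, 0.034, -0.042], [-0.032, -0.124, -0.992, 0.896], [0.0, 0.0, 0.0, 1.0]]
side [[351.5, 0.0, 258.3], [0.0, 351.5, 187.4], [0.0, 0.0, 1.0]] [[-0.894, -0.216, 0.393, 0.287], [-0.449, 0.429, -0.784, 0.643], [0.001, -0.877, -0.48, 0.449], [0.0, 0.0, 0.0, 1.0]]
wrist [[340.4, 0.0, 257.4], [0.0, 340.4, 194.1], [0.0, 0.0, 1.0]] [[0.357, 0.903, 0.24, 0.128], [0.934, -0.345, -0.092, 0.513], [-0.0, 0.257, -0.966, 0.373], [0.0, 0.0, 0.0, 1.0]]
[[0.001, -0.966, -0.257, 0.065], [1.0, 0.001, 0.001, -0.0], [-0.001, -0.257, 0.966, -0.07], [0.0, 0.0, 0.0, 1.0]]
```

View pics/top0.png

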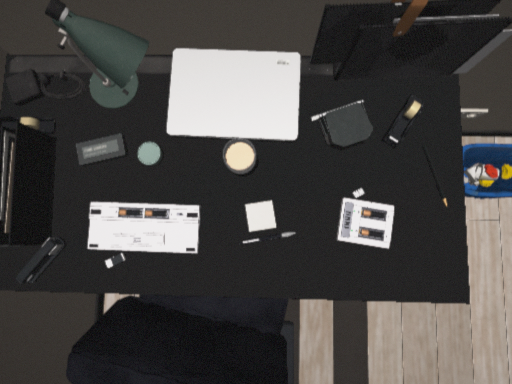

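View pics/side0.png

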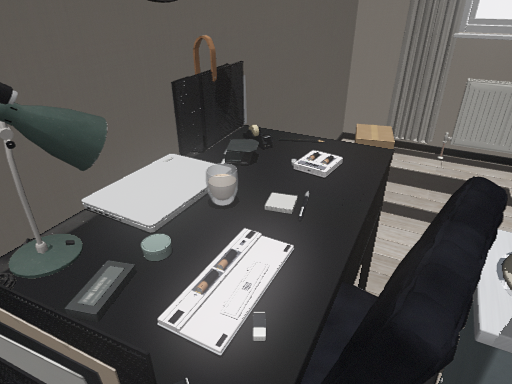

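Run:
```python
from h import *
s=np.load('top0.npy',allow_pickle=True).item()
i=s['img'][:,:,::-1]
a=cv2.resize(i[195:260,80:208],None,fx=6,fy=6,interpolation=cv2.INTER_CUBIC)
b=cv2.resize(i[185:260,330:400],None,fx=6,fy=6,interpolation=cv2.INTER_CUBIC)
c=np.zeros((600,800,3),np.uint8); b=cv2.resize(b,(196,210));c[:390,:768]=a; c[390:600,:196]=b
b=cv2.resize(i[195:235,240:285],None,fx=5,fy=5);c[395:595,300:525]=b
w=np.load('wrist0.npy',allow_pickle=True).item()['img'][:,:,::-1]
c[395:595,530:797]=cv2.resize(w,(267,200))
cv2.imwrite('pics/c1.png',c)
g=(i.min(2)>130).astype(np.uint8)
for k in cv2.findContours(g,cv2.RETR_EXTERNAL,cv2.CHAIN_APPROX_NONE)[0]:
    if cv2.contourArea(k)>150:
        r=cv2.minAreaRect(k); p=onz(s,r[0],.012); print(np.round(r[0],1),np.round(r[1],1),round(r[2],1),np.round(p,3), [np.round(onz(s,q,.015)[:2],3).tolist() for q in cv2.boxPoints(r)])
```

```text
[415.5 342.5] [81. 95.] 90.0 [ 0.284 -0.399  0.012] [[0.372, -0.292], [0.378, -0.509], [0.201, -0.5], [0.194, -0.289]]
[316.  341.5] [83. 32.] 90.0 [ 0.279 -0.173  0.012] [[0.372, -0.135], [0.374, -0.209], [0.191, -0.208], [0.189, -0.136]]
[143.2 226.8] [110.8  48.1] 2.2 [0.533 0.246 0.012] [[0.478, 0.379], [0.594, 0.384], [0.589, 0.11], [0.474, 0.109]]
[260.2 215.5] [27.9 27.4] 81.3 [ 0.567 -0.038  0.012] [[0.594, 0.0], [0.606, -0.065], [0.54, -0.076], [0.528, -0.012]]
[365.9 222.6] [53.6 43.2] 9.5 [ 0.556 -0.291  0.012] [[0.514, -0.219], [0.616, -0.237], [0.597, -0.362], [0.496, -0.343]]
[486.5 290. ] [186.  49.] 90.0 [ 0.406 -0.565  0.012] [[0.621, -0.518], [0.623, -0.632], [0.205, -0.605], [0.201, -0.498]]
[148.5 153. ] [20. 21.] 90.0 [0.717 0.243 0.012] [[0.741, 0.27], [0.742, 0.217], [0.691, 0.215], [0.69, 0.267]]
[239.3 155.8] [26.9 27.6] 45.0 [0.713 0.016 0.012] [[0.711, 0.064], [0.761, 0.017], [0.714, -0.031], [0.665, 0.016]]
[233.4  93.6] [130.8  88.3] 2.2 [0.873 0.036 0.012] [[0.762, 0.2], [0.996, 0.203], [0.984, -0.132], [0.754, -0.125]]
```

View pics/c1.png

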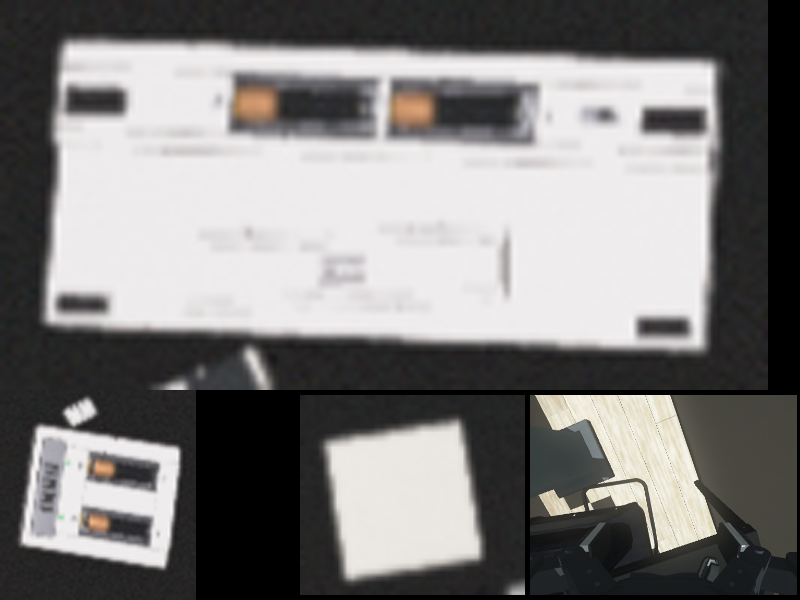

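The top view shows the keyboard around (143,227) and the charger at (366,223). The pad is at (260,216) and the glass at (239,156). All the copper ends face image left, which is +y. Next I move over the keyboard and triangulate.

>>> {"fn": "advance", "kwargs": {
  "deltas": "0 0 1.222 -0.44 -0.09 0.09 1\n0 0 1.222 -0.44 -0.09 0.09 1\n0 0 1.222 -0.44 -0.09 0.09 1\n0 0 1.222 -0.44 -0.09 0.09 1\n0 0 1.222 -0.44 -0.09 0.09 1\n0 0 1.222 -0.44 -0.09 0.09 1\n0 0 1.222 -0.44 -0.09 0.09 1\n0 0 1.222 -0.44 -0.09 0.09 1\n0 0 1.222 -0.44 -0.09 0.09 1\n0 0 1.222 -0.44 -0.09 0.09 0.35"
}}

```text
clock: 1.15
eef_pos: [0.5694, 0.2445, 0.2111]
orientation: [-2.247, -2.195, 0.005]
wrist_force: [-1.0, 1.0, -0.7]
finger_gap: 0.855
grasp_force: 0.0
```

Create m.py:
```python
from h import *
def cop(s,zc=None):
    hsv=cv2.cvtColor(s['img'],cv2.COLOR_RGB2HSV)
    m=cv2.inRange(hsv,(5,90,80),(20,255,255))
    n,l,st,c=cv2.connectedComponentsWithStats(m)
    return sorted([(st[k][4],*c[k]) for k in range(1,n) if st[k][4]>12],key=lambda r:r[1])
if __name__=='__main__':
    t=np.load('top0.npy',allow_pickle=True).item(); sd=np.load('side0.npy',allow_pickle=True).item()
    for n,s in(('top',t),('side',sd)): print(n,[tuple(np.round(r,1)) for r in cop(s)])
```

```bash
python3 m.py; python3 -c "
from h import *
w=snap('wrist','w1'); np.save('w1',w,allow_pickle=True)
from m import cop
print(np.round(cop(w),1).tolist())"
```

```text
top [(np.float64(33.0), np.float64(122.2), np.float64(212.0)), (np.float64(32.0), np.float64(148.2), np.float64(212.9)), (np.float64(34.0), np.float64(364.9), np.float64(232.1)), (np.float64(37.0), np.float64(366.8), np.float64(212.8)), (np.float64(110.0), np.float64(418.6), np.float64(3.1)), (np.float64(28.0), np.float64(445.1), np.float64(201.7))]
side [(np.float64(369.0), np.float64(205.4), np.float64(55.6))]
[[264.0, 255.5, 121.2], [169.0, 257.2, 204.8]]
```

View pics/w1.png

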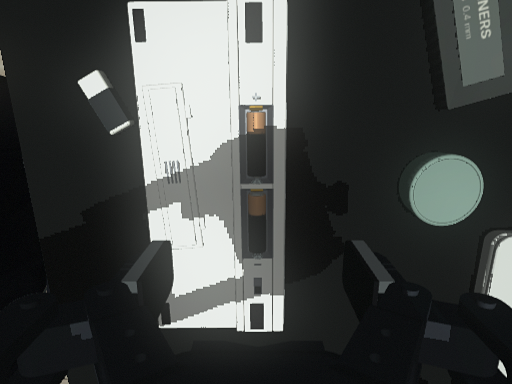

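The wrist view shows both keyboard bays, with the copper ends at about (257,121) and (257,205) and the divider near row 186. I'll triangulate these against the top view.

Run:
```python
from h import *
from m import cop
t=np.load('top0.npy',allow_pickle=True).item(); w=np.load('w1.npy',allow_pickle=True).item()
for a,b in(((122.2,212),(255.5,121.2)),((148.2,212.9),(257.2,204.8))):
    p,g=tri((t,a),(w,b)); print(np.round(p,4),round(g,4), 'wrist@.026',np.round(onz(w,b,.026),4),'top@.026',np.round(onz(t,a,.026),4))
i=w['img']; g=i.astype(int)
# dark cell extents: intensity profile columns through bay, and rows
for r in (150,170,215,240): print(r,g[r,225:300].mean(1).astype(int).tolist())
print(g[95:265,257].mean(1).astype(int).tolist())
h=np.linalg.norm  # keyboard right hump edge
for r in (20,60,320):
    c=[k for k in range(262,320) if g[r,k].mean()<70 and g[r,k-1].mean()>=70]; print(r,c)
```

```text
[0.5684 0.2964 0.0205] 0.0011 wrist@.026 [0.569  0.2966 0.026 ] top@.026 [0.5675 0.2944 0.026 ]
[0.5678 0.2318 0.023 ] 0.0019 wrist@.026 [0.5688 0.2326 0.026 ] top@.026 [0.5667 0.231  0.026 ]
150 [131, 130, 131, 131, 132, 131, 113, 121, 131, 129, 129, 129, 130, 129, 92, 69, 70, 70, 70, 68, 71, 79, 56, 54, 54, 53, 53, 52, 52, 50, 51, 51, 49, 48, 49, 47, 47, 46, 46, 45, 45, 73, 65, 58, 58, 57, 57, 59, 86, 122, 122, 121, 120, 121, 121, 121, 121, 121, 122, 114, 86, 44, 30, 32, 34, 32, 31, 30, 31, 29, 30, 29, 27, 29, 28]
170 [127, 127, 127, 127, 127, 127, 127, 113, 122, 126, 124, 125, 125, 126, 118, 64, 62, 63, 61, 62, 62, 70, 53, 43, 44, 44, 42, 42, 43, 43, 42, 41, 40, 39, 40, 39, 38, 36, 36, 35, 38, 70, 60, 53, 53, 52, 51, 54, 85, 122, 121, 119, 119, 119, 119, 119, 119, 120, 120, 107, 69, 29, 27, 27, 26, 26, 24, 26, 24, 25, 23, 24, 23, 23, 23]
215 [127, 126, 126, 126, 126, 126, 126, 125, 101, 118, 125, 124, 124, 124, 126, 118, 64, 61, 62, 62, 61, 62, 72, 49, 45, 46, 53, 54, 58, 60, 61, 62, 61, 59, 57, 53, 48, 40, 38, 39, 38, 66, 58, 52, 52, 52, 51, 55, 98, 121, 119, 119, 118, 118, 118, 
[... 466 characters left out ...]
, 125, 140, 126, 93, 95, 89, 113, 155, 164, 166, 166, 165, 165, 164, 164, 165, 165, 164, 165, 166, 165, 166, 168, 141, 80, 84, 84, 86, 79, 64, 58, 57, 57, 57, 55, 55, 54, 54, 54, 52, 52, 51, 51, 51, 50, 49, 49, 48, 48, 47, 48, 47, 45, 46, 44, 45, 44, 43, 43, 42, 42, 42, 40, 40, 39, 40, 40, 38, 40, 39, 37, 49, 63, 70, 76, 76, 78, 77, 84, 106, 121, 119, 121, 105, 77, 68, 54, 62, 68, 74, 75, 63, 74, 74, 73, 73, 73, 73, 73, 73, 72, 73, 72, 72, 73, 72, 72, 71, 73, 72, 61, 44, 41, 41, 42, 42, 40, 42, 42, 42, 43, 43, 43, 44, 45, 44, 45, 44, 45, 45, 46, 45, 46, 47, 46, 47, 48, 47, 48, 47, 48, 48, 49, 48, 48, 49, 50, 48, 62, 71, 72, 82, 78, 87, 111, 124, 123, 125, 108, 73]
20 [288]
60 [288]
320 [284]
```

Run:
```python
from h import *
w=np.load('w1.npy',allow_pickle=True).item()
C=w['cam_to_world']; print(np.round(C,4).tolist())
a=onz(w,(287.5,20),.017);b=onz(w,(283.8,320),.017); print('edge',a,b,'yaw',np.arctan2(-(a-b)[0],(a-b)[1]))
for n,e in(('bayA',((256.5,104.5),(257.3,185))),('bayB',((257,188),(257.5,262.5)))):
    q=[onz(w,p,.019) for p in e];print(n,np.round(q,4).tolist(),np.round((q[0]+q[1])/2,4),np.linalg.norm(q[0]-q[1]))
for n,e in(('A',((256.5,111),(256.5,176))),('B',((257.2,195),(257.5,252.5)))):
    q=[onz(w,p,.022) for p in e];print(n,np.round(q,4).tolist(),np.round((q[0]+q[1])/2,4),np.linalg.norm(q[0]-q[1]))
```

```text
[[0.9997, -0.0208, -0.0084, 0.5714], [-0.0222, -0.9657, -0.2586, 0.3095], [-0.0028, 0.2587, -0.966, 0.2809], [0.0, 0.0, 0.0, 1.0]]
edge [0.59313971 0.36555653 0.017     ] [0.58999985 0.12235452 0.017     ] yaw -0.012909760679451408
bayA [[0.57, 0.3084, 0.019], [0.5692, 0.2469, 0.019]] [0.5696 0.2776 0.019 ] 0.06155314807295449
bayB [[0.5689, 0.2444, 0.019], [0.5679, 0.1798, 0.019]] [0.5684 0.2121 0.019 ] 0.06459764431731643
A [[0.5699, 0.3038, 0.022], [0.5687, 0.2548, 0.022]] [0.5693 0.2793 0.022 ] 0.049021173687410054
B [[0.569, 0.2395, 0.022], [0.5681, 0.1903, 0.022]] [0.5685 0.2149 0.022 ] 0.04914867897765073
```

>>> {"fn": "advance", "kwargs": {
  "deltas": "0 0 0 0.035 0 0.04 0.35\n0 0 0 0.035 0 0.04 0.35\n0 0 0 0.035 0 0.04 0.35\n0 0 0 0.035 0 0.04 0.35"
}}

```text
clock: 1.6
eef_pos: [0.5672, 0.2837, 0.1754]
orientation: [2.24, 2.202, 0.003]
wrist_force: [-0.2, 0.2, 0.4]
finger_gap: 0.347
grasp_force: 0.0
```

```bash
python3 -c "
from h import *
w=snap('wrist','w2'); np.save('w2',w,allow_pickle=True)
from m import cop
w1=np.load('w1.npy',allow_pickle=True).item()
print(np.round(cop(w),1).tolist())"
```

```text
[[244.0, 258.9, 273.0], [229.0, 259.5, 187.8]]
```

View pics/w2.png

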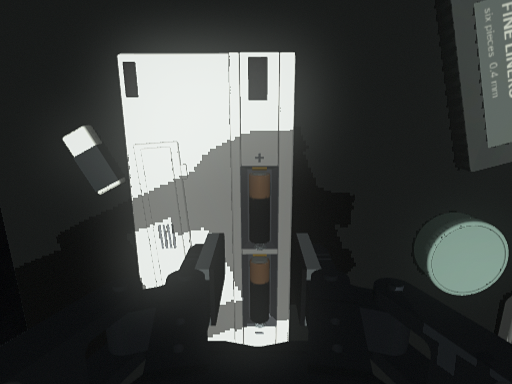

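Both cells are clear in this view: A's copper is at (259.5,188) and B's at (259,273). The fingers straddle that column. Now the height triangulation between the two wrist poses.

Run:
```python
from h import *
w=np.load('w1.npy',allow_pickle=True).item();v=np.load('w2.npy',allow_pickle=True).item()
for a,b in(((255.5,121.2),(259.5,187.8)),((257.2,204.8),(258.9,273))):
    print(tri((w,a),(v,b)), onz(v,b,.026))
g=v['img'].astype(int).mean(2).astype(int)
for r in (225,300): print(g[r,225:300].tolist())
print(g[160:330,260].tolist())
o=status.get_obs();Rm=R.from_rotvec(o['orientation']).as_matrix();print(o['eef_pos'],Rm.round(4).tolist(),o['finger_gap'])
```

```text
(array([0.56917986, 0.29709954, 0.03532814]), np.float64(0.00019214733419080918)) [0.56931362 0.29481889 0.026     ]
(array([0.56841263, 0.23266083, 0.02614282]), np.float64(0.000798509772033914)) [0.56801345 0.23256635 0.026     ]
[123, 122, 122, 122, 123, 123, 122, 98, 113, 122, 120, 121, 120, 121, 122, 115, 68, 53, 54, 54, 54, 54, 55, 66, 44, 33, 33, 34, 34, 33, 34, 33, 34, 34, 34, 32, 32, 32, 33, 30, 30, 32, 31, 28, 33, 65, 53, 50, 50, 50, 50, 49, 56, 98, 122, 120, 119, 118, 118, 118, 118, 118, 118, 118, 118, 106, 67, 21, 24, 24, 26, 24, 24, 24, 24]
[235, 236, 237, 237, 238, 238, 106, 110, 123, 229, 237, 205, 207, 208, 208, 209, 209, 135, 60, 56, 56, 56, 57, 60, 68, 42, 38, 40, 40, 40, 40, 40, 39, 38, 38, 39, 38, 38, 38, 37, 37, 38, 35, 35, 51, 64, 53, 53, 54, 53, 52, 59, 100, 122, 119, 120, 119, 119, 119, 119, 119, 119, 120, 112, 85, 23, 27, 28, 28, 27, 27, 26, 25, 26, 24]
[89, 92, 111, 125, 126, 110, 73, 74, 77, 61, 65, 70, 70, 75, 80, 79, 74, 77, 77, 76, 75, 76, 75, 74, 73, 73, 73, 72, 72, 72, 71, 71, 72, 71, 71, 72, 71, 70, 59, 41, 35, 35, 35, 34, 34, 35, 35, 35, 35, 34, 34, 34, 33, 34, 32, 33, 33, 34, 32, 33, 32, 33, 33, 32, 32, 32, 32, 32, 32, 32, 32, 33, 33, 35, 32, 32, 32, 32, 31, 33, 32, 33, 31, 43, 57, 55, 61, 76, 84, 85, 103, 119, 119, 108, 85, 73, 64, 66, 67, 66, 66, 74, 76, 62, 65, 72, 71, 70, 71, 71, 71, 70, 70, 70, 71, 70, 70, 71, 70, 69, 70, 70, 71, 66, 50, 37, 36, 37, 37, 37, 36, 38, 38, 37, 39, 38, 38, 38, 38, 39, 39, 39, 38, 39, 39, 38, 40, 39, 40, 40, 38, 39, 39, 40, 39, 39, 40, 42, 40, 39, 39, 39, 38, 53, 107, 155, 151, 162, 224, 236]
[0.56752134 0.28350096 0.17585936] [[0.0175, 0.9998, 0.0026], [0.9998, -0.0175, 0.001], [0.0011, 0.0026, -1.0]] 0.3503345460013169
```

>>> {"fn": "advance", "kwargs": {
  "deltas": "0 0 0 -0.005 0.0015 0.04 0.35\n0 0 0 -0.005 0.0015 0.07 0.35\n0 0 0 -0.005 0.0015 0.079 0.35\n0 0 0 -0.005 0.0015 0.079 0.35\n0 0 0 -0.005 0.0015 0.079 0.1\n0 0 0 -0.005 0.0015 0.079 0.1\n0 0 0 -0.005 0.0015 0.079 0.1\n0 0 0 -0.005 0.0015 0.079 0.1",
  "grip_n": 40
}}

```text
clock: 2.45
eef_pos: [0.5698, 0.2787, 0.0976]
orientation: [2.24, 2.2, 0.006]
wrist_force: [-0.8, -0.8, 6.8]
finger_gap: 0.14
grasp_force: 39.9
```

```bash
python3 -c "
from h import *
w=snap('wrist','w3');o=status.get_obs();print(o['eef_pos'],o['finger_gap'],o['grasp_force'])"
```

```text
[0.56977149 0.27871195 0.09759074] 0.13856689796025834 39.92800490465015
```

View pics/w3.png

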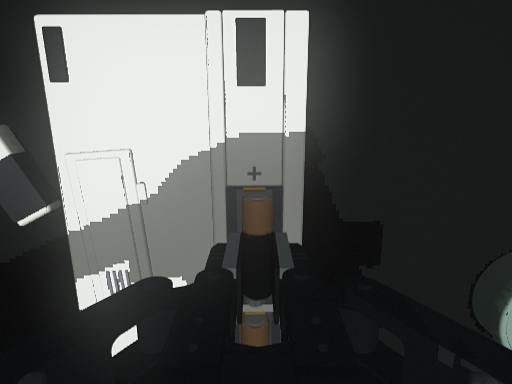

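Cell A is between the fingers at (258,260), but the gap reads 0.14, or 12 mm, so the grip is high on the cell. I'll reopen, go 4 mm deeper and lift.

>>> {"fn": "advance", "kwargs": {
  "deltas": "0 0 0 0 0 0 0.35\n0 0 0 0 0 0 0.35\n0 0 0 0 0 0.004 0.35\n0 0 0 0 0 0.004 0.35\n0 0 0 0 0 0.004 0.1\n0 0 0 0 0 0.004 0.1\n0 0 0 0 0 0.004 0.1\n0 0 0 0 0 0.004 0.1",
  "grip_n": 40
}}

```text
clock: 3.3
eef_pos: [0.5693, 0.2786, 0.0921]
orientation: [2.241, 2.201, 0.003]
wrist_force: [-0.3, -0.5, 7.0]
finger_gap: 0.15
grasp_force: 40.7
```

```bash
python3 -c "
from h import *
o=status.get_obs();print(o['eef_pos'],o['finger_gap'],o['grasp_force'],o['wrist_force'])"
```

```text
[0.56926948 0.2785816  0.09205391] 0.15024560471052528 40.7174396890764 [-0.2549584  -0.47142544  6.98772314]
```

>>> {"fn": "advance", "kwargs": {
  "deltas": "0 0 0 0 0 -0.01 0.1\n0 0 0 0 0 -0.03 0.1\n0 0 0 0 0 -0.06 0.1\n0 0 0 0 0 -0.08 0.1\n0 0 0 0 0 -0.08 0.1",
  "grip_n": 40
}}

```text
clock: 3.8
eef_pos: [0.5699, 0.2788, 0.1748]
orientation: [2.24, 2.2, 0.009]
wrist_force: [0.5, -0.0, -0.5]
finger_gap: 0.151
grasp_force: 39.5
```

```bash
python3 -c "
from h import *
w=snap('wrist','w4');o=status.get_obs();print(o['eef_pos'],o['finger_gap'],o['grasp_force'],R.from_rotvec(o['orientation']).as_matrix()[:2,:2])
s=w['img'];cv2.imwrite('pics/w4c.png',np.hstack([cv2.resize(s[150:384,180:340],None,fx=2,fy=2)[:,:,::-1],cv2.resize(snap('side')['img'][220:320,160:300],(480,468))[:,:,::-1]]))
"
```

```text
[0.5692048  0.27844541 0.17227965] 0.15085635454238308 39.45439338684082 [[ 0.01802527  0.99983429]
 [ 0.99983686 -0.01802815]]
```

View pics/w4c.png

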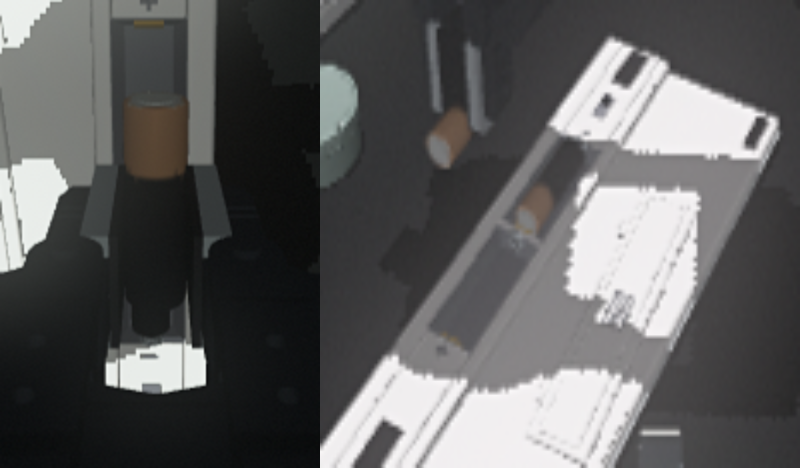

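Cell A is lifted and level, copper towards +y, and its bay is empty. Next I lay it on the pad.

>>> {"fn": "advance", "kwargs": {
  "deltas": "0 0 0 -0.05 0 0 0.1\n0 0 0 -0.1 0 0 0.1\n0 0 0 -0.15 0.005 0 0.1\n0 0 0 -0.2 0.005 0 0.1\n0 0 0 -0.25 0.005 0.0 0.1\n0 0 0 -0.3 0.005 0.02 0.1\n0 0 0 -0.315 0.005 0.05 0.1\n0 0 0 -0.315 0.005 0.05 0.1\n0 0 0 -0.315 0.005 0.05 0.1"
}}

```text
clock: 4.8
eef_pos: [0.5672, -0.0366, 0.1191]
orientation: [-2.24, -2.198, 0.003]
wrist_force: [0.5, 0.4, 0.4]
finger_gap: 0.154
grasp_force: 39.5
```

```bash
python3 -c "
from h import *
w=snap('wrist','w5');o=status.get_obs();print(o['eef_pos'],o['finger_gap'],R.from_rotvec(o['orientation']).as_matrix()[:2,:2])"
```

```text
[ 0.56800807 -0.03599542  0.12063249] 0.1530454803700807 [[ 0.017538    0.99984574]
 [ 0.99984605 -0.01753747]]
```

View pics/w5.png

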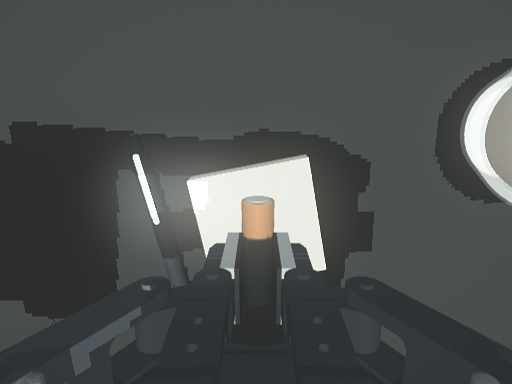

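The pad is below the held cell, with corners at (188,181), (308,157) and (326,270), and the cell is over its middle. I'll measure the pad centre and height from this view and the top view.

Run:
```python
from h import *
o=status.get_obs();w=snap('wrist');t=np.load('top0.npy',allow_pickle=True).item()
a,b,c=[onz(w,p,.012) for p in((188,181),(308,157),(326,270))];print(a,b,c,'ctr',(a+c)/2,np.linalg.norm(a-b),np.linalg.norm(c-b))
g=(t['img'].min(2)>130).astype(np.uint8)
for k in cv2.findContours(g,cv2.RETR_EXTERNAL,cv2.CHAIN_APPROX_NONE)[0]:
    r=cv2.minAreaRect(k)
    if abs(r[0][0]-260)<4 and abs(r[0][1]-215)<4:
        for q in cv2.boxPoints(r):
            for p in((188,181),(308,157)):
                P,e=tri((t,q),(w,p)); 
                if e<.006: print(P,e)
```

```text
[ 0.53130548 -0.01055861  0.012     ] [0.59546718 0.00137843 0.012     ] [ 0.60727073 -0.06431537  0.012     ] ctr [ 0.56928811 -0.03743699  0.012     ] 0.06526266986331565 0.06674577889541639
[0.59532425 0.00073377 0.00889011] 0.0012318599633516006
[ 0.52887363 -0.01178255  0.00378323] 0.0017961670244330307
```

>>> {"fn": "advance", "kwargs": {
  "deltas": "0 0 0 0.0 0 0.02 0.1\n0 0 0 0.0 0 0.0275 0.1\n0 0 0 0.0 0 0.0275 0.1\n0 0 0 0 0 0.0275 0.35\n0 0 0 0 0 0.0275 0.35\n0 0 0 0 0 0.0275 0.35\n0 0 0 0 0 0.01 0.35\n0 0 0 0 0 -0.04 0.35\n0 0 0.127 -0.04 0 -0.08 0.35\n0 0 0.127 -0.08 0 -0.08 0.35"
}}

```text
clock: 5.9
eef_pos: [0.5687, -0.1168, 0.2079]
orientation: [2.37, 2.049, 0.01]
wrist_force: [0.8, 0.4, 0.8]
finger_gap: 0.353
grasp_force: 0.0
```

>>> {"fn": "advance", "kwargs": {
  "deltas": "0 0 0 -0.05 0 0 0.35\n0 0 0 -0.1 0 0 0.35\n0 0 0 -0.15 -0.025 0 0.35\n0 0 0 -0.195 -0.035 0 0.35\n0 0 0 -0.195 -0.035 0 0.35\n0 0 0 -0.195 -0.035 0 0.35"
}}

```text
clock: 6.5
eef_pos: [0.5033, -0.3057, 0.2012]
orientation: [2.379, 2.051, 0.001]
wrist_force: [-0.5, 0.6, 1.1]
finger_gap: 0.352
grasp_force: 0.0
```

```bash
python3 -c "
from h import *
w=snap('wrist','w6');np.save('w6',w,allow_pickle=True);o=status.get_obs();print(o['eef_pos'],o['finger_gap'],R.from_rotvec(o['orientation']).as_matrix()[:2,:2])"
```

```text
[ 0.50393666 -0.30455476  0.20116515] 0.349347758249859 [[ 0.14511963  0.98941397]
 [ 0.98941407 -0.14511976]]
```

View pics/w6.png

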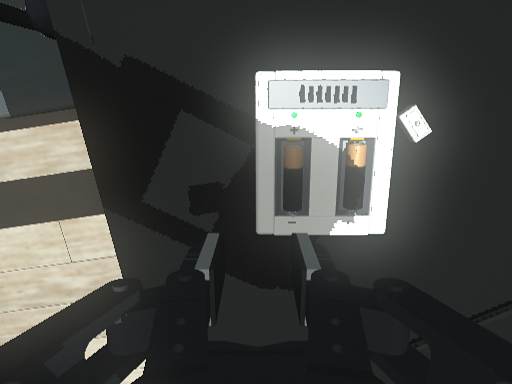

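Charger bays: fresh_b (-x) is at about (293,175) and fresh_a (+x) at about (355,175), copper up. Now the measurements, with a second wrist view closer in.

>>> {"fn": "advance", "kwargs": {
  "deltas": "0 0 0 -0.01 0.045 0.03 0.35\n0 0 0 -0.01 0.045 0.03 0.35\n0 0 0 -0.01 0.045 0.03 0.35\n0 0 0 -0.01 0.045 0.03 0.35"
}}

```text
clock: 6.95
eef_pos: [0.5475, -0.3202, 0.1724]
orientation: [2.373, 2.055, 0.001]
wrist_force: [-0.9, -0.6, -0.2]
finger_gap: 0.35
grasp_force: 0.0
```

Create n.py:
```python
from h import *
from m import cop
w=np.load('w6.npy',allow_pickle=True).item(); o=status.get_obs(); v=snap('wrist','w7'); np.save('w7',v,allow_pickle=True)
print(o['eef_pos']); A=cop(w);B=cop(v); A=[a for a in A if a[0]>100 and a[2]<260];B=[a for a in B if a[0]>100 and a[2]<330]
print(np.round(A,1).tolist(),np.round(B,1).tolist())
g=w['img'].astype(int).mean(2).astype(int)
for c in(293,354): print(g[130:225,c].tolist())
for r in(180,200): print(g[r,265:385].tolist())
cv2.imwrite('pics/w7c.png',cv2.resize(v['img'][60:360,150:400],None,fx=2,fy=2)[:,:,::-1])
```

```bash
python3 n.py
```

```text
[ 0.5475162  -0.32016289  0.17244664]
[] [[281.0, 225.6, 153.0]]
[121, 125, 130, 136, 161, 182, 174, 151, 132, 121, 106, 104, 110, 117, 114, 120, 121, 115, 123, 121, 120, 121, 119, 119, 117, 116, 116, 115, 114, 114, 113, 112, 111, 109, 109, 109, 109, 105, 92, 71, 63, 64, 63, 63, 62, 62, 61, 60, 59, 58, 58, 58, 57, 56, 56, 56, 55, 56, 55, 54, 53, 53, 52, 53, 52, 53, 52, 52, 52, 51, 51, 50, 52, 51, 51, 50, 51, 51, 50, 49, 49, 69, 78, 75, 107, 119, 126, 150, 164, 162, 164, 136, 85, 133, 164]
[214, 248, 255, 255, 255, 255, 254, 237, 208, 191, 135, 174, 178, 175, 206, 187, 200, 199, 200, 200, 200, 200, 200, 201, 201, 201, 202, 201, 202, 205, 206, 207, 208, 210, 185, 118, 113, 98, 94, 93, 93, 92, 92, 92, 92, 91, 90, 88, 89, 88, 87, 88, 87, 87, 87, 86, 86, 86, 86, 85, 86, 85, 84, 84, 84, 84, 83, 83, 84, 84, 84, 83, 83, 82, 83, 83, 82, 83, 82, 89, 101, 107, 120, 159, 156, 120, 245, 255, 255, 255, 255, 247, 192, 245, 255]
[162, 161, 162, 162, 162,
[... 360 characters left out ...]
 86, 87, 87, 87, 88, 89, 89, 89, 90, 91, 90, 90, 89, 96, 141, 138, 138, 138, 138, 137, 172, 238, 255, 255, 254, 254, 254, 254, 254, 254, 254, 254, 254, 254]
[161, 160, 160, 160, 160, 161, 161, 160, 152, 110, 80, 74, 72, 73, 72, 77, 91, 89, 50, 45, 48, 48, 47, 50, 51, 51, 51, 52, 51, 52, 53, 51, 53, 53, 53, 51, 53, 75, 78, 78, 78, 79, 78, 80, 129, 168, 164, 164, 164, 164, 164, 164, 164, 165, 165, 165, 165, 165, 165, 165, 166, 166, 166, 166, 167, 167, 167, 168, 168, 169, 170, 103, 88, 92, 97, 106, 106, 107, 82, 76, 76, 78, 80, 80, 80, 80, 83, 82, 83, 84, 83, 84, 94, 92, 93, 92, 90, 95, 139, 135, 136, 135, 135, 134, 154, 215, 255, 255, 254, 254, 254, 254, 254, 254, 254, 254, 254, 254, 254, 254]
```

View pics/w7c.png

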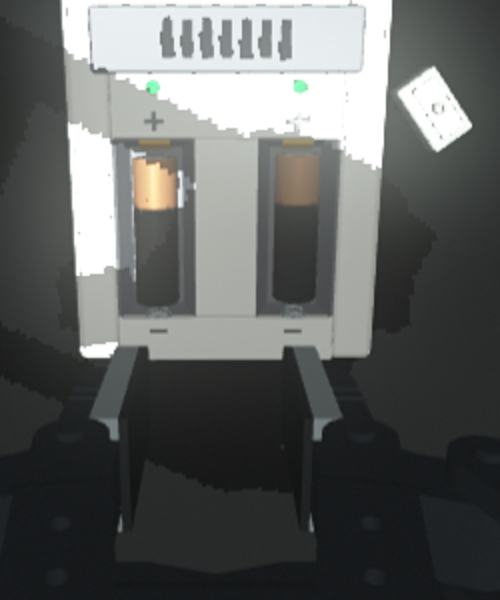

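Run:
```python
from h import *
w=np.load('w6.npy',allow_pickle=True).item();v=np.load('w7.npy',allow_pickle=True).item()
g=v['img'].astype(int).mean(2).astype(int)
for r in(185,200): print(g[r,205:320].tolist())
for c in(228,298): print(c,g[125:222,c].tolist())
```

```text
[255, 255, 255, 172, 163, 127, 130, 130, 130, 130, 130, 130, 141, 80, 85, 87, 88, 88, 89, 89, 83, 85, 84, 77, 77, 77, 76, 75, 74, 74, 73, 72, 71, 70, 95, 107, 101, 88, 89, 89, 89, 87, 113, 179, 174, 173, 173, 173, 172, 172, 172, 172, 172, 172, 172, 172, 172, 172, 172, 172, 171, 171, 171, 171, 170, 170, 171, 171, 171, 171, 170, 172, 172, 114, 78, 81, 82, 80, 82, 100, 97, 83, 52, 55, 56, 56, 56, 56, 57, 56, 57, 56, 56, 56, 56, 56, 57, 55, 56, 55, 55, 54, 54, 63, 81, 79, 79, 79, 80, 79, 79, 85, 94, 149, 162]
[177, 173, 165, 128, 101, 95, 94, 94, 94, 93, 93, 119, 151, 68, 71, 72, 72, 72, 71, 71, 71, 70, 71, 70, 69, 68, 69, 68, 67, 67, 66, 65, 64, 63, 80, 104, 102, 84, 85, 85, 84, 83, 101, 176, 172, 170, 171, 171, 170, 171, 170, 170, 169, 170, 170, 170, 170, 169, 170, 170, 169, 169, 170, 169, 169, 169, 169, 170, 169, 168, 169, 171, 169, 92, 76, 77, 78, 78, 82, 95, 95, 65, 46, 50, 50, 50, 50, 50, 50, 52, 50, 51, 51, 51, 50, 50, 50, 50, 50, 50, 49, 47, 50, 84, 75, 76, 76, 75, 75, 76, 78, 89, 129, 159, 164]
228 [178, 187, 188, 168, 134, 132, 126, 111, 107, 113, 121, 119, 115, 131, 137, 120, 189, 224, 221, 220, 218, 218, 218, 217, 217, 217, 217, 216, 216, 216, 216, 216, 216, 216, 216, 215, 215, 216, 212, 179, 116, 93, 94, 95, 95, 95, 94, 93, 93, 93, 92, 92, 91, 90, 91, 91, 89, 85, 77, 77, 77, 76, 77, 76, 76, 75, 74, 73, 73, 73, 72, 72, 71, 71, 70, 70, 70, 69, 68, 68, 67, 67, 66, 66, 65, 66, 64, 61, 88, 103, 106, 128, 117, 114, 149, 172, 170]
298 [208, 190, 192, 175, 143, 143, 135, 121, 117, 123, 129, 132, 134, 129, 136, 135, 134, 133, 132, 130, 130, 129, 128, 128, 127, 126, 125, 124, 123, 122, 121, 120, 119, 118, 118, 117, 114, 101, 80, 72, 72, 71, 71, 70, 68, 67, 66, 66, 64, 65, 63, 62, 62, 61, 59, 58, 58, 58, 57, 56, 56, 56, 55, 55, 54, 54, 53, 53, 53, 52, 52, 51, 51, 52, 51, 51, 50, 50, 50, 50, 50, 49, 49, 49, 48, 46, 55, 87, 109, 93, 98, 124, 122, 129, 151, 169, 167]
```

Run:
```python
from h import *
w=np.load('w6.npy',allow_pickle=True).item();v=np.load('w7.npy',allow_pickle=True).item()
for n,L in(('fb',[((292.3,168.3),(228.3,164.3)),((292.2,210.7),(228,212.6))]),('fa',[((354.6,164.5),(297.3,162.5)),((352.6,209),(296.8,211.5))])):
    for a,b in L: P,e=tri((w,a),(v,b)); print(n,P.round(4),round(e,4))
    f=[onz(v,q,.025) for q in (L[0][1],L[1][1])]; d=(f[0]-f[1]);d/=np.linalg.norm(d); c=onz(v,L[1][1],.022)+d*.0245
    print('ctr',c.round(4),'yaw',np.arctan2(-d[0],d[1]).round(3))
o=status.get_obs();print(o['eef_pos'],R.from_rotvec(o['orientation']).as_matrix()[:2,:2])
```

```text
fb [ 0.5324 -0.2921  0.017 ] 0.0
fb [ 0.5278 -0.3229  0.0253] 0.0002
ctr [ 0.5315 -0.2999  0.022 ] yaw -0.17
fa [ 0.5779 -0.2958  0.0219] 0.0015
fa [ 0.5736 -0.3291  0.0233] 0.0006
ctr [ 0.5767 -0.3056  0.022 ] yaw -0.122
[ 0.54739797 -0.32046111  0.17318799] [[ 0.1434134   0.98965902]
 [ 0.98966196 -0.14340893]]
```

>>> {"fn": "advance", "kwargs": {
  "deltas": "0 0 0 0.019 0.027 0.01 0.35\n0 0 0 0.019 0.027 0.04 0.35\n0 0 0 0.019 0.027 0.065 0.35\n0 0 0 0.019 0.027 0.078 0.35\n0 0 0 0.019 0.027 0.078 0.35\n0 0 0 0.019 0.027 0.078 0.1\n0 0 0 0.019 0.027 0.078 0.1\n0 0 0 0.019 0.027 0.078 0.1\n0 0 0 0.019 0.027 0.078 0.1",
  "grip_n": 40
}}

```text
clock: 7.9
eef_pos: [0.577, -0.3065, 0.0953]
orientation: [2.374, 2.053, 0.002]
wrist_force: [-1.8, 1.3, 7.2]
finger_gap: 0.155
grasp_force: 40.1
```

```bash
python3 -c "
from h import *
w=snap('wrist');o=status.get_obs();print(o['eef_pos'],o['finger_gap'],o['grasp_force'],o['wrist_force'],R.from_rotvec(o['orientation']).as_matrix()[:2,:2])
cv2.imwrite('pics/w8.png',cv2.resize(w['img'][100:384,150:370],None,fx=1.5,fy=1.5)[:,:,::-1])"
```

```text
[ 0.57696257 -0.30651318  0.09529562] 0.14786228918563743 40.10469317436218 [-1.90692286  1.07819722  6.64725201] [[ 0.14454805  0.989494  ]
 [ 0.9894972  -0.14454441]]
```

View pics/w8.png

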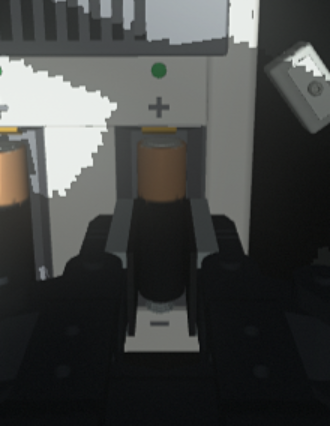

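fresh_a is gripped squarely at about (162,250) in the crop. I lift it and carry it to keyboard bay A.

>>> {"fn": "advance", "kwargs": {
  "deltas": "0 0 0 0 0 -0.02 0.1\n0 0 0 0 0 -0.06 0.1\n0 0 -0.06 0.045 -0.007 -0.08 0.1\n0 0 -0.127 0.09 -0.014 -0.08 0.1\n0 0 -0.127 0.14 -0.022 -0.08 0.1\n0 0 -0.127 0.19 -0.030 -0.08 0.1\n0 0 -0.127 0.24 -0.038 -0.08 0.1\n0 0 -0.127 0.29 -0.046 -0.08 0.1\n0 0 -0.127 0.34 -0.054 -0.08 0.1\n0 0 -0.127 0.39 -0.062 -0.08 0.1"
}}

```text
clock: 8.95
eef_pos: [0.571, 0.0868, 0.1736]
orientation: [2.241, 2.201, 0.002]
wrist_force: [-0.4, -0.5, -0.7]
finger_gap: 0.152
grasp_force: 39.3
```

>>> {"fn": "advance", "kwargs": {
  "deltas": "0 0 0 0.05 0 0 0.1\n0 0 0 0.1 -0.003 0 0.1\n0 0 0 0.15 -0.005 0 0.1\n0 0 0 0.187 -0.006 0 0.1\n0 0 0 0.187 -0.006 0 0.1\n0 0 0 0.187 -0.006 0 0.1"
}}

```text
clock: 9.55
eef_pos: [0.5686, 0.2724, 0.173]
orientation: [2.239, 2.203, 0.0]
wrist_force: [0.5, -0.1, -0.3]
finger_gap: 0.154
grasp_force: 39.3
```

```bash
python3 -c "
from h import *
w=snap('wrist');o=status.get_obs();print(o['eef_pos'],o['finger_gap'],o['grasp_force'],R.from_rotvec(o['orientation']).as_matrix().round(4).tolist())
cv2.imwrite('pics/w9.png',cv2.resize(w['img'][100:384,150:370],None,fx=1.5,fy=1.5)[:,:,::-1])"
```

```text
[0.5688192  0.27146004 0.17304502] 0.15188673522931626 39.296886920928955 [[0.0181, 0.9998, 0.0002], [0.9998, -0.0181, -0.0003], [-0.0003, 0.0002, -1.0]]
```

View pics/w9.png

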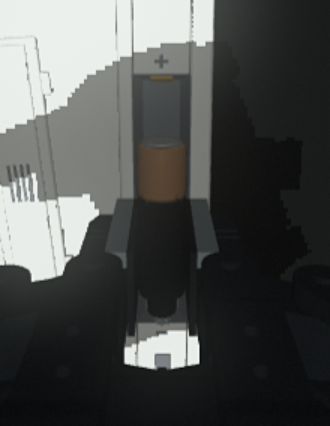

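fresh_a hangs above empty bay A, aligned, and about 6 mm short along y. I correct that, lower and release, then stop above flat_b.

>>> {"fn": "advance", "kwargs": {
  "deltas": "0 0 0 0.006 0.0005 0.04 0.1\n0 0 0 0.006 0.0005 0.065 0.1\n0 0 0 0.006 0.0005 0.08 0.1\n0 0 0 0.006 0.0005 0.08 0.1\n0 0 0 0.006 0.0005 0.08 0.35\n0 0 0 0.006 0.0005 0.08 0.35\n0 0 0 0.006 0.0005 0.08 0.35\n0 0 0 0.006 0.0005 0.04 0.35\n0 0 0 -0.03 0 -0.005 0.35\n0 0 0 -0.057 0 -0.005 0.35"
}}

```text
clock: 10.6
eef_pos: [0.5695, 0.2153, 0.1842]
orientation: [2.236, 2.2, 0.014]
wrist_force: [0.7, -0.7, 0.2]
finger_gap: 0.35
grasp_force: 0.0
```

>>> {"fn": "advance", "kwargs": {
  "deltas": "0 0 0 0 0 0 0.35\n0 0 0 0 0 0 0.35"
}}

```text
clock: 10.8
eef_pos: [0.5678, 0.2145, 0.178]
orientation: [-2.243, -2.2, -0.001]
wrist_force: [-0.3, 0.1, -1.4]
finger_gap: 0.347
grasp_force: 0.0
```

```bash
python3 -c "
from h import *
w=snap('wrist');o=status.get_obs();print(o['eef_pos'],o['finger_gap'],R.from_rotvec(o['orientation']).as_matrix().round(4).tolist())
cv2.imwrite('pics/w10.png',cv2.resize(w['img'][60:384,150:370],None,fx=1.8,fy=1.8)[:,:,::-1])
g=w['img'].astype(int).mean(2).astype(int)
print(g[150:175:8,235:285].tolist())
print(g[100:270,259].tolist())"
```

```text
[0.56757117 0.21512801 0.17739062] 0.3492379165390081 [[0.0183, 0.9998, -0.0008], [0.9998, -0.0183, 0.0002], [0.0001, -0.0008, -1.0]]
[[128, 130, 119, 70, 68, 69, 70, 70, 69, 69, 68, 68, 68, 66, 66, 67, 71, 81, 96, 92, 92, 87, 91, 89, 88, 89, 99, 74, 67, 87, 59, 61, 61, 59, 59, 59, 59, 59, 58, 55, 56, 76, 116, 123, 120, 120, 120, 120, 120, 121], [126, 127, 118, 81, 92, 92, 90, 90, 89, 89, 89, 89, 89, 88, 88, 93, 93, 93, 92, 92, 92, 92, 91, 91, 91, 90, 91, 91, 90, 88, 85, 84, 84, 84, 85, 84, 84, 84, 84, 84, 84, 84, 114, 122, 120, 119, 120, 121, 119, 119], [125, 125, 121, 76, 64, 63, 63, 63, 62, 62, 67, 72, 61, 69, 71, 71, 72, 72, 69, 72, 72, 71, 70, 71, 71, 71, 68, 69, 70, 65, 66, 62, 56, 68, 63, 54, 53, 54, 53, 53, 55, 74, 115, 120, 119, 120, 119, 119, 118, 119], [123, 124, 121, 85, 60, 60, 59, 61, 
[... 182 characters left out ...]
72, 70, 71, 70, 69, 70, 69, 68, 68, 68, 67, 67, 67, 67, 66, 66, 66, 66, 64, 65, 65, 65, 64, 64, 64, 63, 63, 62, 59, 54, 54, 53, 53, 52, 52, 52, 52, 51, 51, 49, 48, 65, 88, 85, 74, 75, 69, 74, 93, 88, 82, 104, 125, 122, 122, 123, 116, 91, 74, 71, 55, 59, 65, 74, 78, 71, 72, 74, 74, 73, 72, 73, 72, 72, 72, 71, 72, 71, 71, 70, 70, 69, 70, 70, 70, 69, 70, 66, 54, 38, 33, 34, 34, 33, 34, 32, 34, 33, 34, 33, 33, 31, 31, 32, 33, 33, 32, 32, 33, 32, 32, 30, 31, 31, 31, 31, 32, 32, 31, 32, 32, 32, 33, 31, 33, 32, 32, 32, 32, 31, 32, 33, 31, 47, 72, 68, 61, 71, 66, 71, 101, 120, 118, 117, 118, 119, 99, 53, 91, 120, 118, 117, 117, 117, 117, 118, 118, 118, 117, 117, 118, 120, 99, 58, 64, 63, 64, 63, 64]
```

View pics/w10.png

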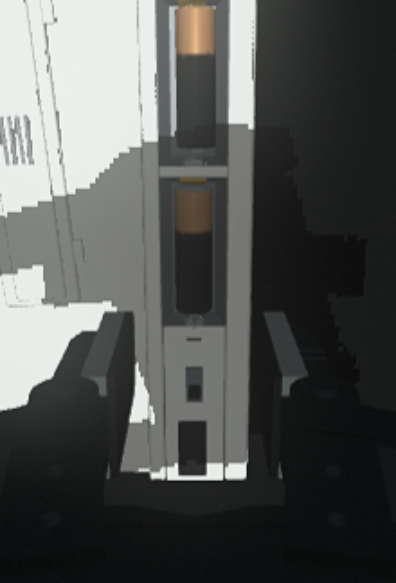

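fresh_a lies in bay A and looks seated, aligned like flat_b below it at about (259,200). I re-measure flat_b numerically and go down.

Run:
```python
from h import *
w=snap('wrist'); o=status.get_obs(); g=w['img'].astype(int).mean(2).astype(int)
for r in(110,130,200,220): print(g[r,235:285].tolist())
f=onz(w,(258,234),.019);print('Bend',f,'ctr y',f[1]+.0245); f=onz(w,(258.5,141.7),.019);print('Aend',f,'ctr',f[1]+.0245)
print(o['eef_pos'])
```

```text
[237, 239, 116, 120, 99, 100, 100, 100, 98, 101, 170, 191, 189, 146, 60, 67, 68, 68, 69, 68, 70, 69, 69, 70, 71, 69, 68, 66, 67, 65, 64, 62, 61, 60, 58, 65, 97, 95, 94, 94, 93, 91, 123, 234, 235, 233, 233, 233, 233, 233]
[235, 236, 239, 139, 99, 95, 96, 96, 94, 96, 141, 186, 184, 184, 51, 60, 62, 63, 62, 62, 62, 61, 60, 60, 60, 59, 58, 58, 57, 56, 56, 55, 51, 50, 50, 53, 65, 64, 64, 63, 61, 60, 76, 112, 118, 116, 116, 115, 115, 114]
[120, 120, 120, 119, 82, 57, 55, 55, 56, 54, 55, 61, 66, 31, 34, 34, 34, 34, 35, 35, 35, 33, 34, 34, 33, 34, 31, 32, 31, 30, 30, 29, 29, 37, 66, 52, 50, 49, 50, 49, 47, 59, 111, 121, 117, 117, 117, 117, 117, 117]
[120, 119, 120, 122, 111, 55, 53, 53, 54, 54, 54, 58, 65, 35, 32, 34, 34, 33, 32, 34, 33, 33, 32, 31, 33, 32, 33, 31, 31, 31, 29, 29, 30, 44, 64, 49, 50, 50, 49, 50, 49, 70, 113, 121, 118, 117, 117, 117, 117, 117]
Bend [0.56771107 0.18988819 0.019     ] ctr y 0.2143881882657941
Aend [0.56912824 0.2555659  0.019     ] ctr 0.28006590441957585
[0.56743904 0.21549178 0.17704176]
```

>>> {"fn": "advance", "kwargs": {
  "deltas": "0 0 0 -0.0005 0.0007 0.04 0.35\n0 0 0 -0.0005 0.0007 0.07 0.35\n0 0 0 -0.0005 0.0007 0.085 0.35\n0 0 0 -0.0005 0.0007 0.085 0.35\n0 0 0 -0.0005 0.0007 0.085 0.1\n0 0 0 -0.0005 0.0007 0.085 0.1\n0 0 0 -0.0005 0.0007 0.085 0.1\n0 0 0 -0.0005 0.0007 0.085 0.1",
  "grip_n": 40
}}

```text
clock: 11.7
eef_pos: [0.5685, 0.2148, 0.0931]
orientation: [-2.241, -2.202, -0.001]
wrist_force: [0.6, 1.6, 1.0]
finger_gap: 0.151
grasp_force: 40.1
```

```bash
python3 -c "
from h import *
o=status.get_obs();print(o['eef_pos'],o['finger_gap'],o['grasp_force'],R.from_rotvec(o['orientation']).as_matrix().round(4).tolist())"
```

```text
[0.56853828 0.21477493 0.09310392] 0.15098464061293793 40.073386430740356 [[0.0178, 0.9998, 0.0004], [0.9998, -0.0178, 0.0005], [0.0005, 0.0004, -1.0]]
```

>>> {"fn": "advance", "kwargs": {
  "deltas": "0 0 0 0 0 -0.02 0.1\n0 0 0 0 0 -0.06 0.1\n0 0 0 -0.04 0.001 -0.08 0.1\n0 0 0 -0.09 0.003 -0.08 0.1\n0 0 0 -0.14 0.004 -0.08 0.1\n0 0 0 -0.19 0.006 -0.08 0.1\n0 0 0 -0.24 0.008 -0.08 0.1\n0 0 0 -0.29 0.009 -0.08 0.1\n0 0 0 -0.34 0.011 -0.08 0.1\n0 0 0 -0.39 0.013 -0.08 0.1"
}}

```text
clock: 12.7
eef_pos: [0.574, -0.1775, 0.1728]
orientation: [-2.241, -2.201, 0.0]
wrist_force: [1.3, -0.1, 0.0]
finger_gap: 0.147
grasp_force: 39.9
```

>>> {"fn": "advance", "kwargs": {
  "deltas": "0 0 0.127 -0.05 0.002 0 0.1\n0 0 0.127 -0.1 0.004 0 0.1\n0 0 0.127 -0.13 0.0045 0 0.1\n0 0 0.127 -0.13 0.0045 0 0.1\n0 0 0.127 -0.13 0.0045 0 0.1"
}}

```text
clock: 13.2
eef_pos: [0.5762, -0.306, 0.1722]
orientation: [-2.377, -2.052, 0.0]
wrist_force: [-0.4, 0.9, -0.9]
finger_gap: 0.151
grasp_force: 39.9
```

```bash
python3 -c "
from h import *
o=status.get_obs();w=snap('wrist','w11')
print(o['eef_pos'],o['finger_gap'],R.from_rotvec(o['orientation']).as_matrix().round(4).tolist())
from m import cop
print(np.round(cop(w),1).tolist())
d=np.array([.5767,-.3058,.0955])-o['eef_pos'];print((R.from_rotvec(o['orientation']).as_matrix().T@d).round(4))"
```

```text
[ 0.57623809 -0.30599443  0.17222641] 0.15060195853810343 [[0.1459, 0.9893, -0.0008], [0.9893, -0.1459, 0.0009], [0.0007, -0.0009, -1.0]]
[[577.0, 260.3, 224.8]]
[0.0002 0.0005 0.0767]
```

>>> {"fn": "advance", "kwargs": {
  "deltas": "0 0 0 0 0.0005 0.04 0.1\n0 0 0 0 0.0005 0.065 0.1\n0 0 0 0 0.0005 0.0765 0.1\n0 0 0 0 0.0005 0.0765 0.1\n0 0 0 0 0.0005 0.0765 0.35\n0 0 0 0 0.0005 0.0765 0.35\n0 0 0 0 0.0005 0.0765 0.35\n0 0 0 0 0.0005 0.04 0.35\n0 0 0 0 -0.03 0.0 0.35\n0 0 0 -0.001 -0.045 0 0.35"
}}

```text
clock: 14.25
eef_pos: [0.5329, -0.301, 0.1797]
orientation: [2.369, 2.048, 0.004]
wrist_force: [0.2, -0.8, 2.2]
finger_gap: 0.351
grasp_force: 0.0
```

>>> {"fn": "advance", "kwargs": {
  "deltas": "0 0 0 0 0 0 0.35\n0 0 0 0 0 0 0.35"
}}

```text
clock: 14.45
eef_pos: [0.532, -0.2999, 0.1724]
orientation: [-2.376, -2.054, -0.0]
wrist_force: [0.2, 0.5, 0.4]
finger_gap: 0.352
grasp_force: 0.0
```

```bash
python3 -c "
from h import *
o=status.get_obs();w=snap('wrist','w12')
print(o['eef_pos'],o['finger_gap'],R.from_rotvec(o['orientation']).as_matrix().round(4).tolist())
np.save('w12',w,allow_pickle=True)
for P in ([.5315,-.2999],[.5767,-.3056]):
    for e in (-.025,.0,.025):
        print(proj(w,[P[0]+.145*e,P[1]+.989*e,.022]).round(1))
g=w['img'].astype(int).mean(2).astype(int)
u=proj(w,[.5315,-.2999,.022]);v=proj(w,[.5767,-.3056,.022])
for q in(u,v):
    r=int(q[1]);c=int(q[0]);print(r,c,g[r,c-25:c+25].tolist(),g[r-50:r+55,c].tolist())
"
```

```text
[ 0.53195094 -0.29991742  0.17237077] 0.35188394299739373 [[0.1447, 0.9895, -0.0004], [0.9895, -0.1447, 0.0006], [0.0005, -0.0005, -1.0]]
[256.4 238.1]
[256.5 203.5]
[256.5 166.9]
[322.2 237. ]
[324.1 202.3]
[326.1 165.7]
203 256 [190, 190, 191, 185, 178, 120, 108, 99, 99, 99, 99, 98, 99, 108, 115, 71, 74, 75, 75, 75, 74, 73, 74, 74, 73, 72, 71, 72, 71, 71, 69, 69, 69, 67, 67, 67, 97, 105, 90, 90, 90, 89, 88, 89, 136, 192, 186, 185, 184, 184] [149, 187, 199, 182, 144, 136, 131, 112, 112, 121, 126, 125, 123, 133, 133, 121, 134, 137, 135, 135, 135, 134, 133, 133, 132, 132, 131, 130, 130, 129, 129, 128, 127, 126, 125, 125, 125, 125, 117, 95, 80, 79, 78, 77, 76, 77, 75, 75, 74, 73, 72, 72, 71, 70, 70, 69, 69, 67, 66, 66, 66, 65, 65, 63, 63, 62, 63, 62, 61, 59, 60, 60, 58, 58, 58, 58, 56, 56, 56, 55, 55, 54, 54, 54, 53, 58, 70, 91, 123, 130, 124, 160, 183, 181, 184, 158, 98, 126, 172, 182, 180, 179, 179, 179, 179]
202 324 [184, 184, 184, 184, 184, 185, 155, 83, 86, 87, 88, 97, 105, 105, 106, 106, 63, 58, 60, 61, 62, 62, 64, 63, 63, 63, 64, 64, 64, 63, 64, 65, 64, 65, 64, 64, 63, 65, 83, 91, 90, 91, 90, 91, 98, 106, 174, 178, 186, 186] [199, 198, 197, 199, 178, 142, 140, 128, 107, 113, 120, 121, 124, 124, 129, 129, 122, 123, 122, 122, 121, 120, 119, 119, 119, 118, 117, 116, 116, 116, 116, 116, 115, 114, 114, 114, 114, 109, 93, 73, 67, 67, 67, 65, 65, 65, 65, 64, 64, 64, 63, 64, 63, 63, 63, 62, 63, 62, 62, 62, 63, 63, 62, 63, 62, 62, 64, 63, 62, 63, 62, 64, 63, 63, 63, 64, 64, 64, 64, 64, 64, 64, 64, 64, 63, 80, 97, 96, 111, 128, 135, 138, 167, 191, 167, 102, 59, 62, 62, 62, 62, 63, 66, 66, 60]
```

flat_b lies where fresh_a was: columns 315-337, end at row 237, as predicted. fresh_b also matches its prediction, so I grasp it.

>>> {"fn": "advance", "kwargs": {
  "deltas": "0 0 0 0 -0.0003 0.04 0.35\n0 0 0 0 -0.0003 0.065 0.35\n0 0 0 0 -0.0003 0.0775 0.35\n0 0 0 0 -0.0003 0.0775 0.35\n0 0 0 0 -0.0003 0.0775 0.1\n0 0 0 0 -0.0003 0.0775 0.1\n0 0 0 0 -0.0003 0.0775 0.1\n0 0 0 0 -0.0003 0.0775 0.1",
  "grip_n": 40
}}

```text
clock: 15.3
eef_pos: [0.5317, -0.2999, 0.0952]
orientation: [-2.376, -2.055, -0.0]
wrist_force: [0.4, 0.3, 0.3]
finger_gap: 0.152
grasp_force: 40.1
```

```bash
python3 -c "
from h import *
o=status.get_obs();M=R.from_rotvec(o['orientation']).as_matrix();print(o['eef_pos'],o['finger_gap'],o['grasp_force'])
d=np.array([.5687,.2135,.0])-o['eef_pos'];print((M.T@d).round(4))"
```

```text
[ 0.53172321 -0.29994078  0.09524672] 0.15175764269833728 40.06149888038635
[ 0.5134 -0.0375  0.0953]
```

>>> {"fn": "advance", "kwargs": {
  "deltas": "0 0 0 0 0 -0.02 0.1\n0 0 0 0 0 -0.06 0.1\n0 0 -0.06 0.04 -0.003 -0.08 0.1\n0 0 -0.127 0.09 -0.007 -0.08 0.1\n0 0 -0.127 0.14 -0.010 -0.08 0.1\n0 0 -0.127 0.19 -0.014 -0.08 0.1\n0 0 -0.127 0.24 -0.018 -0.08 0.1\n0 0 -0.127 0.29 -0.021 -0.08 0.1\n0 0 -0.127 0.34 -0.025 -0.08 0.1\n0 0 -0.127 0.39 -0.029 -0.08 0.1"
}}

```text
clock: 16.3
eef_pos: [0.5589, 0.0911, 0.1754]
orientation: [-2.241, -2.201, 0.0]
wrist_force: [1.1, -0.6, -0.5]
finger_gap: 0.15
grasp_force: 40.0
```

>>> {"fn": "advance", "kwargs": {
  "deltas": "0 0 0 0.05 0.002 0 0.1\n0 0 0 0.1 0.005 0 0.1\n0 0 0 0.123 0.007 0 0.1\n0 0 0 0.123 0.007 0 0.1\n0 0 0 0.123 0.007 0 0.1"
}}

```text
clock: 16.8
eef_pos: [0.5682, 0.212, 0.175]
orientation: [-2.24, -2.202, 0.001]
wrist_force: [0.1, -0.7, 0.2]
finger_gap: 0.154
grasp_force: 40.0
```

```bash
python3 -c "
from h import *
o=status.get_obs();w=snap('wrist');M=R.from_rotvec(o['orientation']).as_matrix();print(o['eef_pos'],M[:2,:2],o['finger_gap'],o['grasp_force'])
d=np.array([.5687,.2140,.0928])-o['eef_pos'];print((M.T@d).round(4))"
```

```text
[0.56824949 0.21195479 0.17499882] [[ 0.01717284  0.99985232]
 [ 0.99985236 -0.01717322]] 0.1538581905079467 40.00172138214111
[0.0021 0.0005 0.0822]
```

>>> {"fn": "advance", "kwargs": {
  "deltas": "0 0 0 0.002 0.0005 0.04 0.1\n0 0 0 0.002 0.0005 0.068 0.1\n0 0 0 0.002 0.0005 0.082 0.1\n0 0 0 0.002 0.0005 0.082 0.1\n0 0 0 0.002 0.0005 0.082 0.35\n0 0 0 0.002 0.0005 0.082 0.35\n0 0 0 0.002 0.0005 0.082 0.35\n0 0 0 0.002 0.0005 0.04 0.35\n0 0 0 -0.01 0.0 0 0.35\n0 0 0 -0.01 0.0 -0.02 0.35"
}}

```text
clock: 17.85
eef_pos: [0.5693, 0.2013, 0.2]
orientation: [2.24, 2.198, 0.008]
wrist_force: [0.2, -0.5, 0.6]
finger_gap: 0.347
grasp_force: 0.0
```

>>> {"fn": "advance", "kwargs": {
  "deltas": "0 0 0 0 0 0 0.35\n0 0 0 0 0 0 0.35"
}}

```text
clock: 18.05
eef_pos: [0.5682, 0.2019, 0.195]
orientation: [-2.241, -2.201, -0.0]
wrist_force: [0.8, -0.6, -1.4]
finger_gap: 0.346
grasp_force: 0.0
```

```bash
python3 -c "
from h import *
o=status.get_obs();w=snap('wrist','w13');np.save('w13',w,allow_pickle=True);M=R.from_rotvec(o['orientation']).as_matrix();print(o['eef_pos'])
g=w['img'].astype(int).mean(2).astype(int)
for P in ([.5688,.2145],[.5695,.2793]):
    for e in(-.025,0,.025): print(proj(w,[P[0]+.016*e,P[1]+e,.019]).round(1))
    q=proj(w,[*P,.019]);r=int(q[1]);c=int(q[0]);print(r,c,g[r,c-25:c+25].tolist(),g[max(r-50,0):r+55,c].tolist())
d=np.array([.568,-.036,.175])-o['eef_pos'];print((M.T@d).round(4))"
```

```text
[0.56815449 0.20193418 0.19503575]
[257.6 209.5]
[257.6 177.1]
[257.6 143.1]
177 257 [122, 123, 123, 122, 123, 123, 118, 73, 59, 59, 59, 60, 59, 61, 70, 70, 58, 39, 39, 40, 40, 39, 38, 38, 38, 37, 36, 37, 35, 36, 35, 33, 35, 33, 33, 33, 46, 50, 50, 50, 50, 50, 72, 114, 118, 118, 117, 117, 116, 117] [186, 186, 190, 158, 99, 127, 126, 126, 127, 112, 87, 79, 68, 61, 68, 76, 73, 73, 77, 77, 81, 81, 80, 80, 80, 80, 79, 78, 78, 79, 78, 77, 76, 76, 76, 75, 76, 75, 74, 74, 69, 54, 42, 38, 39, 40, 39, 38, 39, 38, 37, 38, 35, 36, 37, 36, 34, 36, 36, 36, 35, 35, 36, 34, 35, 34, 35, 35, 34, 35, 34, 35, 34, 35, 35, 35, 34, 34, 35, 35, 34, 36, 34, 32, 51, 63, 65, 74, 71, 78, 104, 120, 118, 117, 119, 114, 89, 72, 104, 120, 118, 118, 118, 118, 117]
[257.1 122.1]
[257.1  85. ]
[257.1  45.9]
85 257 [235, 234, 235, 236, 238, 198, 107, 98, 101, 100, 99, 98, 125, 198, 193, 147, 60, 69, 69, 71, 70, 71, 71, 70, 70, 71, 71, 69, 68, 67, 67, 64, 64, 63, 62, 60, 64, 98, 96, 93, 93, 91, 102, 175, 240, 234, 233, 233, 233, 232] [231, 235, 235, 238, 210, 115, 137, 139, 93, 94, 129, 171, 173, 170, 171, 171, 171, 172, 172, 172, 173, 173, 174, 175, 175, 176, 177, 178, 180, 180, 180, 182, 182, 184, 185, 167, 108, 76, 73, 73, 73, 73, 73, 73, 73, 73, 72, 72, 72, 72, 71, 71, 72, 71, 72, 71, 69, 70, 70, 70, 70, 69, 69, 68, 68, 68, 68, 68, 68, 67, 68, 67, 67, 67, 66, 67, 66, 66, 65, 65, 65, 64, 64, 64, 63, 56, 151, 216, 198, 182, 162, 156, 186, 186, 190, 158, 99, 127, 126, 126, 127, 112, 87, 79, 68]
[-0.2379  0.0041  0.02  ]
```

Both charged cells sit where the bays are, within about 1 mm. Now I fetch flat_a from the pad.

>>> {"fn": "advance", "kwargs": {
  "deltas": "0 0 0 -0.05 0.001 0 0.35\n0 0 0 -0.1 0.002 0 0.35\n0 0 0 -0.15 0.003 0 0.35\n0 0 0 -0.2 0.004 0 0.35\n0 0 0 -0.238 0.004 0.01 0.35\n0 0 0 -0.238 0.004 0.02 0.35\n0 0 0 -0.238 0.004 0.02 0.35\n0 0 0 -0.238 0.004 0.02 0.35"
}}

```text
clock: 18.9
eef_pos: [0.5676, -0.0348, 0.1742]
orientation: [-2.239, -2.201, 0.002]
wrist_force: [-0.7, 1.1, 0.1]
finger_gap: 0.35
grasp_force: 0.0
```

```bash
python3 -c "
from h import *
o=status.get_obs();w=snap('wrist','w14');M=R.from_rotvec(o['orientation']).as_matrix();print(o['eef_pos'])
g=w['img'].astype(int).mean(2).astype(int)
for P in ([.568,-.0355],):
    for e in(-.025,0,.025): print(proj(w,[P[0]+.016*e,P[1]+e,.019]).round(1))
    q=proj(w,[*P,.019]);r=int(q[1]);c=int(q[0]);print(r,c,g[r,c-25:c+25].tolist(),g[max(r-50,0):r+55,c].tolist())
d=np.array([.568,-.036,.0925])-o['eef_pos'];print((M.T@d).round(4))"
```

```text
[ 0.56763303 -0.03484086  0.17421909]
[258.  236.3]
[258.1 202.4]
[258.1 166.5]
202 258 [221, 221, 220, 220, 220, 220, 220, 220, 219, 220, 219, 220, 219, 221, 222, 135, 81, 85, 87, 86, 86, 86, 86, 86, 85, 85, 86, 84, 83, 83, 82, 81, 81, 80, 76, 77, 144, 223, 217, 216, 217, 216, 216, 216, 216, 216, 217, 217, 217, 216] [94, 137, 170, 204, 219, 218, 218, 217, 218, 218, 218, 219, 220, 201, 156, 143, 159, 165, 154, 166, 166, 165, 165, 166, 165, 165, 164, 164, 164, 163, 163, 162, 162, 161, 161, 161, 159, 159, 159, 161, 147, 110, 86, 85, 87, 87, 85, 85, 86, 86, 85, 85, 85, 84, 83, 83, 83, 83, 82, 83, 82, 82, 81, 81, 80, 79, 80, 79, 79, 78, 78, 77, 77, 77, 76, 75, 75, 73, 75, 73, 73, 72, 72, 71, 70, 65, 124, 195, 217, 214, 213, 214, 219, 176, 50, 59, 62, 61, 60, 61, 59, 58, 58, 57, 56]
[-0.0012  0.0006  0.0817]
```

>>> {"fn": "advance", "kwargs": {
  "deltas": "0 0 0 -0.0015 0.0003 0.04 0.35\n0 0 0 -0.0015 0.0003 0.07 0.35\n0 0 0 -0.0015 0.0003 0.082 0.35\n0 0 0 -0.0015 0.0003 0.082 0.35\n0 0 0 -0.0015 0.0003 0.082 0.1\n0 0 0 -0.0015 0.0003 0.082 0.1\n0 0 0 -0.0015 0.0003 0.082 0.1\n0 0 0 -0.0015 0.0003 0.082 0.1",
  "grip_n": 40
}}

```text
clock: 19.75
eef_pos: [0.5692, -0.0375, 0.0954]
orientation: [2.24, 2.2, 0.004]
wrist_force: [0.3, 0.5, 6.9]
finger_gap: 0.145
grasp_force: 40.1
```

```bash
python3 -c "
from h import *
o=status.get_obs();M=R.from_rotvec(o['orientation']).as_matrix();print(o['eef_pos'],o['finger_gap'],o['grasp_force'])
d=np.array([.5317,-.2995,.0])-o['eef_pos'];print((M.T@d).round(4))"
```

```text
[ 0.56924193 -0.03752126  0.09535257] 0.14508302613462232 40.1179039478302
[-0.2626 -0.0332  0.0952]
```

>>> {"fn": "advance", "kwargs": {
  "deltas": "0 0 0 0 0 -0.02 0.1\n0 0 0 0 0 -0.05 0.1\n0 0 0.06 -0.04 -0.005 -0.08 0.1\n0 0 0.127 -0.09 -0.011 -0.08 0.1\n0 0 0.127 -0.14 -0.018 -0.08 0.1\n0 0 0.127 -0.19 -0.024 -0.08 0.1\n0 0 0.127 -0.24 -0.03 -0.08 0.1\n0 0 0.127 -0.2626 -0.0332 -0.08 0.1\n0 0 0.127 -0.2626 -0.0332 -0.08 0.1\n0 0 0.127 -0.2626 -0.0332 -0.08 0.1"
}}

```text
clock: 20.75
eef_pos: [0.5302, -0.2996, 0.1733]
orientation: [-2.377, -2.053, -0.001]
wrist_force: [1.1, 0.1, -0.2]
finger_gap: 0.146
grasp_force: 39.3
```

```bash
python3 -c "
from h import *
o=status.get_obs();w=snap('wrist','w15');M=R.from_rotvec(o['orientation']).as_matrix();print(o['eef_pos'],M[:2,:2],o['finger_gap'],o['grasp_force'])
from m import cop
print(np.round(cop(w),1).tolist())
for f in ('w11',):
  s=cv2.imread('pics/w11.png')[:,:,::-1].copy(); print(np.round(cop({'img':s}),1).tolist())
d=np.array([.5317,-.2995,.098])-o['eef_pos'];print((M.T@d).round(4))"
```

```text
[ 0.53016611 -0.29955305  0.17331385] [[ 0.14551948  0.98935538]
 [ 0.98935522 -0.14551943]] 0.1462729635243497 39.319544434547424
[[658.0, 258.0, 218.7]]
[[577.0, 260.3, 224.8]]
[0.0002 0.0015 0.0753]
```

>>> {"fn": "advance", "kwargs": {
  "deltas": "0 0 0 -0.001 0.0013 0.04 0.1\n0 0 0 -0.001 0.0013 0.065 0.1\n0 0 0 -0.001 0.0013 0.0755 0.1\n0 0 0 -0.001 0.0013 0.0755 0.1\n0 0 0 -0.001 0.0013 0.0755 0.35\n0 0 0 -0.001 0.0013 0.0755 0.35\n0 0 0 -0.001 0.0013 0.0755 0.35\n0 0 0 -0.001 0.0013 0.04 0.35\n0 0 0 -0.02 0.0013 0 0.35\n0 0 0 -0.02 0.02 -0.01 0.35"
}}

```text
clock: 21.8
eef_pos: [0.5474, -0.3246, 0.1895]
orientation: [2.373, 2.047, 0.002]
wrist_force: [0.3, -0.4, 1.3]
finger_gap: 0.353
grasp_force: 0.0
```

>>> {"fn": "advance", "kwargs": {
  "deltas": "0 0 0 0 0 0 0.35\n0 0 0 0 0 0 0.35"
}}

```text
clock: 22.0
eef_pos: [0.547, -0.3218, 0.1825]
orientation: [-2.375, -2.054, 0.0]
wrist_force: [0.4, 0.2, -1.1]
finger_gap: 0.353
grasp_force: 0.0
```

```bash
python3 -c "
from h import *
o=status.get_obs();w=snap('wrist','w16');np.save('w16',w,allow_pickle=True);t=snap('top');s=snap('side')
k=cv2.imread('pics/w13.png')
f=lambda i,q:cv2.resize(i,q)
a=f(w['img'][80:280,180:380,::-1],(400,400)); b=f(k[10:230,180:340],(291,400))
c=f(s['img'][130:330,160:360,::-1],(200,200)); d=f(t['img'][185:265,325:405,::-1],(200,200)); 
cv2.imwrite('pics/fin.png',np.vstack([np.hstack([a,b]),np.hstack([c,d,np.zeros((200,291,3),np.uint8)])]))
for P in ([.5315,-.2999],[.5767,-.3056]):
    for e in(-.025,0,.025): print(proj(w,[P[0]+.145*e,P[1]+.989*e,.022]).round(1))
print(o['eef_pos'])"
```

```text
[231.2 206.9]
[230.5 172.2]
[229.9 135.5]
[295.6 205.9]
[296.7 171.1]
[297.9 134.3]
[ 0.54697733 -0.32179814  0.18246951]
```

View pics/fin.png

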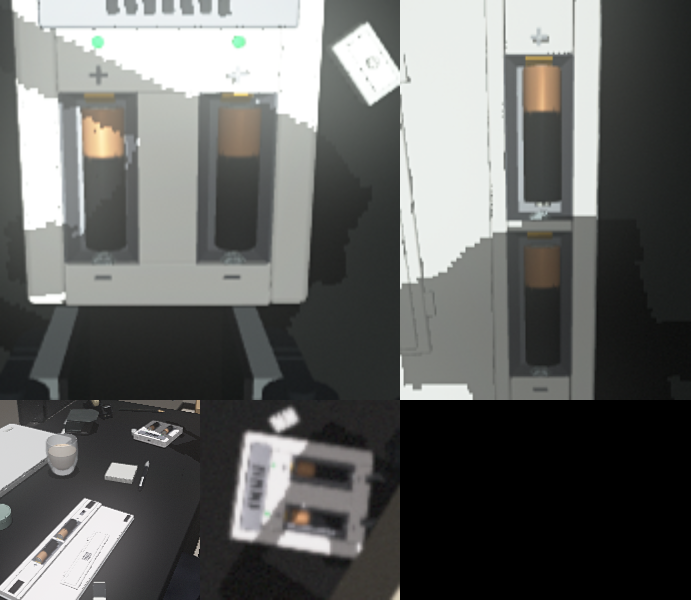

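The final view shows all four cells in their bays, copper towards the plus mark, the pad empty and the glass untouched. One numeric width check on height before I hand in.

Run:
```python
from h import *
def width(w,r,c0):
    g=w['img'].astype(int).mean(2).astype(int); return g[r,c0-17:c0+18].tolist()
L=lambda n:np.load(n+'.npy',allow_pickle=True).item()
w=L('w16'); print('now fl_a',width(w,185,231)); print('now fl_b',width(w,185,297))
v=L('w7'); print('orig fb',width(v,190,228)); print('orig fa',width(v,190,297))
for n,s,P in(('now',w,(.5315,-.2999)),('orig',v,(.5315,-.2999)),('now',w,(.5767,-.3056)),('orig',v,(.5767,-.3056))):
    print(n,[round(float(proj(s,[P[0]+.007*.99,P[1]-.007*.145-.01,z])[0]-proj(s,[P[0]-.007*.99,P[1]+.007*.145-.01,z])[0]),1) for z in(.022,.025,.028)])
```

```text
now fl_a [133, 133, 133, 132, 130, 151, 233, 230, 97, 84, 89, 89, 87, 88, 81, 81, 81, 80, 79, 79, 78, 77, 76, 77, 75, 74, 73, 71, 72, 100, 90, 90, 91, 88, 94]
now fl_b [79, 81, 80, 80, 98, 97, 98, 96, 50, 53, 54, 54, 55, 54, 55, 55, 55, 55, 55, 54, 55, 55, 55, 55, 56, 54, 53, 53, 58, 81, 79, 80, 80, 78, 79]
orig fb [128, 129, 130, 129, 127, 129, 146, 76, 83, 85, 86, 87, 76, 77, 76, 76, 77, 75, 74, 74, 74, 73, 72, 72, 70, 70, 69, 67, 82, 106, 99, 87, 88, 88, 87]
orig fa [80, 80, 79, 80, 98, 97, 81, 50, 53, 53, 53, 53, 55, 54, 54, 54, 54, 54, 54, 53, 54, 55, 53, 53, 52, 52, 52, 51, 63, 79, 78, 78, 77, 79, 77]
now [20.1, 20.4, 20.6]
orig [21.0, 21.2, 21.5]
now [20.2, 20.4, 20.7]
orig [21.0, 21.2, 21.5]
```

```bash
python3 -c "
from station import ctrl, vision, status
print(ctrl.close_job())"
```

```text
the job is handed in; nothing more can be done
None
```

I swapped the cells and handed the job in at about 22 s on the clock: both charged cells are in the keyboard and both flat ones in the charger, copper ends to the brass plates, with the glass untouched. In the final images all four look seated and about 1 mm from their expected positions, though I could only check their seated height roughly, and the hand-in returned no verdict.

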